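# Zero the turns counter of the lapping machine

### The job

A stone blank has been left standing on the ledge of the lapping machine, in front of the turns counter: lift it off and set it down gently, standing upright near the middle of the plywood board. Then turn the counter's black reset knob counterclockwise all the way back until its pointer is up against the zero stop, and let go. Leave the mug, the bottle and the brush where they are.

Things in the scene. Friction and masses are not known exactly. Their poses are not given: they have to be found in the camera images.
- machine: Grey lapping machine, fixed, its front turned away from the robot. Origin on the bench under the knob's centre; x from its front to its back, y left, z up. Front ledge: x -141 to -66 mm, y +-100, top 30 mm high; from there the desk face (200 mm wide) rises to the back at 35 degrees, to x 73, z 128 mm; behind it a box and round pan with a steel disc, 120 mm high, to x 263 mm.
- dial: Flat aluminium dial, 110 mm diameter, on the desk face. Origin at its centre, 76 mm above the bench; z is the knob's turning axis, square out of the face (35 degrees from vertical, leaning to the machine's front), x up the slope, y left. A fixed stop pin, 5 mm thick, 7 mm high, stands 33 mm from the centre, just counterclockwise of the zero mark.
- zero_mark (a point): Where the pointer's tip lies when the pointer is against the stop pin: 36 mm from the dial's centre, 4 mm above its face, at 110 degrees counterclockwise from the dial's x. The thickest, longest tick of the scale lies just outside it.
- knob_grip (a point): In the black knob's grip bar, on the turning axis, 29 mm above the dial face; z out of the face, x along the bar to the pointer. Bar 38 mm long (x), 12 mm thick (y), 7 to 37 mm above the face, on a disc of 46 mm diameter. Squeeze the 12 mm, fingers along the axis, tips at least 10 mm above the face to clear disc, pointer and pin.
- pointer_tip (a point): Tip of the 5 mm wide steel pointer that turns with the knob; 36 mm from the axis, 4 mm above the face. It starts 1.9 to 3.3 rad clockwise of zero (seen looking at the face), so the knob takes two or more grasps. The knob turns against an even friction of about 0.12 N m, stays where it is left, and the stop at zero is hard.
- stone: Loose sawn grey stone blank, about 0.5 to 0.8 kg: a prism 50 x 50 mm, 100 mm tall, with a narrower step (46 x 28 mm, 22 mm more) on top. Origin at the centre of its underside, z up; x and y square to its sides. Starts upright on the ledge, in the way of the gripper at the knob.
- board: Square plywood board, 140 x 140 mm, 15 mm thick, fixed to the bench to the left or right of the machine. Origin at the centre of its underside, z up.
- mug: White mug, 80 mm wide, 90 mm tall, on the bench on the other side of the machine from the board. Origin at the centre of its underside, handle towards its y. Leave alone.
- bottle: White plastic bottle, 60 mm wide, 170 mm tall. Origin at the centre of its underside. Leave alone.
- brush: Paint brush with a wooden handle, about 200 mm long, lying on the bench along its x beyond the machine on the right. Leave alone.
There are look-alikes about, which are no part of the job. What is shaped like the stone but blue, green or orange is not meant.

How it is judged (in metres and radians):
On the way, in this order (a step that is already met when the one before it is completed fails the run):
1. the stone stands released on the board, while the counter is not yet at zero (x of stone in the frame of board between -0.05 and 0.05 m and y of stone in the frame of board between -0.05 and 0.05 m and z of stone in the frame of board between 0.01 and 0.02 m and angle between stone's own z axis and vertical below 0.12 rad and linear speed of stone below 0.03 m/s and contact force between the fingers and stone below 0.1 N and distance between pointer_tip and zero_mark above 0.01 m), for 0.2 s.
2. the pointer is against the zero stop (distance between pointer_tip and zero_mark below 0.0025 m), for 0.2 s.
At the end, for the whole second after the job is handed in: The stone stands upright (within 0.12 rad), still and released on the board, its centre within 50 mm of the board's centre along each of the board's sides; the pointer's tip is within 2.5 mm of the zero mark (x of stone in the frame of board between -0.05 and 0.05 m and y of stone in the frame of board between -0.05 and 0.05 m and z of stone in the frame of board between 0.01 and 0.02 m and angle between stone's own z axis and vertical below 0.12 rad and linear speed of stone below 0.03 m/s and contact force between the fingers and stone below 0.1 N and distance between pointer_tip and zero_mark below 0.0025 m); the robot touches nothing.
It fails at once if the white mug moved more than 30 mm (distance of mug from where it was at the start of the episode above 0.03 m).
It fails at once if the white bottle moved more than 30 mm (distance of bottle from where it was at the start of the episode above 0.03 m).
It fails at once if the brush moved more than 30 mm (distance of brush from where it was at the start of the episode above 0.03 m).
It fails at once if the stone falls faster than 0.5 m/s without being held (linear speed of stone above 0.5 m/s and contact force between the fingers and stone below 0.1 N).
It also fails if it takes over 72 s, if anything falls off the work surface, if the arm or the gripper's body presses on something with over 40 N, if the wrist force passes 120 N, or if a joint passes its speed limit or range.

### The arm

A 6-joint arm with a two-finger parallel gripper is mounted at the origin on the work surface. World frame = base frame: x ahead of the robot, y to its left, z up, the work surface at z = 0. Lengths are in mm, angles in degrees, forces in N, time in s.
With the tool pointing down it reaches from about 300 to 850 mm from the base axis. Payload 4.2 kg.
Tool frame: the origin (TCP) lies on the centre line of the jaws, within the pads' length; the fingertips stand 8 mm ahead of it and the grasp point (between the pads) lies 11 mm behind it; z points along the fingers, y is the line along which they close (so a half turn about z gives the same grasp; the last joint's range is limited). The gripper opens to 91 mm and grips with 3 to 60 N. Pads are 32 mm wide; open, the fingers measure 118 mm over their backs; the gripper's body (76 mm by 178 mm) begins 60 mm behind the grasp point.
Start: joints at [-66.005, 18.312, 89.639, -0, 72.044, -1.146], TCP at [244.297, -520.543, 192.576] pointing down, gripper open.
Joint ranges: [-177.97, 177.97], [-48.28, 115.42], [12.27, 149.76], [-77.06, 257.06], [2.81, 150.46], [-146.56, 146.56]. Speed limits (degrees/s): [147.25, 147.25, 180, 180, 180, 180].

### API

Orientations are given as [roll, pitch, yaw] about the fixed x, y, z axes, in that order (R = Rz(yaw) Ry(pitch) Rx(roll)).
In Python, from workcell import telemetry, eyes, ticket gives the robot as it stands. The module is installed in compiled form; this text tells all that it offers.
- The arm moves only by the shell command python3 -m crank 'ROWS' [OPENING] [FORCE]. ROWS is JSON, a list of rows, each an object of numbers: "dx", "dy", "dz": the shift along the world's x, y, z normalised to -1 to 1, where 1 is 80 cm; "yaw": the turn about the world's z normalised to -1 to 1, where 1 is 5 degrees. A call has 1 to 10 rows; each row shifts and turns the commanded pose from where the row before left it; what a row does not reach is not made up. A row lasts 1/8 s, in which the tool goes at most 62.5 mm and 10.7 degrees, less where a joint would pass 70% of its speed; a pose out of reach is approached as far as the arm can. A call with a number of a shift or a turn outside -1 to 1 is refused whole. A call with a gripper value outside its range is refused whole. OPENING is the opening, from 0 (shut) to 1 (fully open), set as the call begins (- or left out, the last holds). The fingers move at their own pace and stop on an object; FORCE is the grip in N (left out, the last holds). Time passes only in rows, so rows that do not move let the fingers close. It gives the time, the measured TCP pose, the force, the opening and the grip force at its end, in the units of the state.
- telemetry.state(): the state, without advancing time (a new reading comes with each control period).
- eyes.grab_frame(name): name is "scene" or "top" or "wrist"; returns the picture (480x640x3 uint8, red, green, blue); there is no depth.
- eyes.calibration(name): a dict with "camera_matrix" (3x3 intrinsics, pixels), "k1" (the pictures are not rectified: a ray, as slopes to the right and down, at radius r is drawn at 1 + k1 r^2 times it, then the intrinsics apply), "world_from_camera" (4x4, takes a point from camera to world coordinates). Camera axes: x right, y down, z forward; pixel columns grow to the right and rows downward; lengths in mm; the calibration is good to about 2 mm. A picture is of the moment at which its call begins: read the wrist's pose just before it. calibration takes no time and is no camera call; for the wrist camera it gives the pose at the moment of the call.
- ticket.job_done(): hands the job in; it is judged then, once.
The state is a dict: "time_s": time; "qpos": joint angles; "qvel": joint speeds; "effort": joint torques, N m; "ee_pos": TCP position; "ee_rot": TCP orientation; "force": force on the tool from outside, world axes, zero at the start; "torque": the same for the moment, N m; "gripper_width": finger opening in mm; "gripper_force": force on a finger pad.
Only numpy, scipy, OpenCV 4.12 (cv2) and the standard library are available. Lean on these libraries where they do the work, as an engineer would, in place of code of your own. Each camera call takes 0.05 s, during which the arm holds its last target. There are 200 camera calls.

## Working session

There is one attempt and no reset: what is moved stays moved. The work goes in short steps, Python scripts to look and compute and a shell command to move; the robot and the scene stay as the last step left them, time stands still between calls to the robot, and variables do not carry over. Pictures are saved under pics/ and viewed, at most 10 in all, crops included, and the job is handed in when it is done.

```bash
mkdir -p pics
python3 - <<'E'
from workcell import telemetry, eyes
import cv2,numpy as np
print(telemetry.state())
for n in ["scene","top","wrist"]:
    c=eyes.calibration(n); print(n,c)
    cv2.imwrite(f"pics/{n}0.png",eyes.grab_frame(n)[:,:,::-1])
E
```

```text
{'time_s': 0.0, 'qpos': array([-6.60061417e+01,  1.83498943e+01,  8.97048254e+01, -2.14597753e-03,
        7.20436783e+01, -1.14555559e+00]), 'qvel': array([-0.04474423, -0.02629726, -0.00164362,  0.06436917,  0.09758778,
        0.04282462]), 'effort': array([ 3.43945776e-04, -4.12458909e+01, -2.31972939e+01,  7.25466921e-02,
        4.58172010e-02, -1.67123826e-04]), 'ee_pos': array([ 244.04920369, -520.05231003,  191.74853103]), 'ee_rot': array([-1.79901581e+02,  7.26915944e-05,  2.51400772e+01]), 'force': array([ 0.53798024, -0.0381026 ,  0.92297354]), 'torque': array([-0.04400668, -0.02843997,  0.01770048]), 'gripper_force': 0.0, 'gripper_width': 91.4389920046057}
scene {'camera_matrix': array([[524.35557307,   0.        , 322.47115249],
       [  0.        , 524.35557307, 236.28903534],
       [  0.        ,   0.        ,   1.        ]]), 'k1': -0.028600634782033566, 'world_from_camera': array([[-5.56654079e-01,  5.54341869e-01, -6.18741730e-01,
         1.27783126e+03],
       [ 8.30677799e-01,  3.80846213e-01, -4.06116432e-01,
         4.25907889e+02],
       [ 1.05181027e-02
[... 587 characters left out ...]
-9.90957360e-01,
         1.07678302e+03],
       [ 0.00000000e+00,  0.00000000e+00,  0.00000000e+00,
         1.00000000e+00]])}
wrist {'camera_matrix': array([[348.38980051,   0.        , 323.42040414],
       [  0.        , 348.38980051, 243.87043662],
       [  0.        ,   0.        ,   1.        ]]), 'k1': -0.029564917125872343, 'world_from_camera': array([[ 4.25155724e-01, -8.79178378e-01, -2.15146440e-01,
         3.05316076e+02],
       [-9.05120186e-01, -4.13034437e-01, -1.00796841e-01,
        -4.92360298e+02],
       [-2.44485792e-04,  2.37587740e-01, -9.71366052e-01,
         3.84375962e+02],
       [ 0.00000000e+00,  0.00000000e+00,  0.00000000e+00,
         1.00000000e+00]])}
```

View pics/scene0.png

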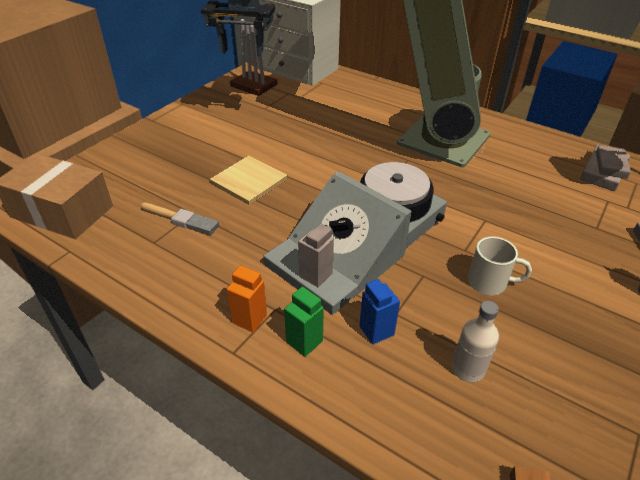

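View pics/top0.png

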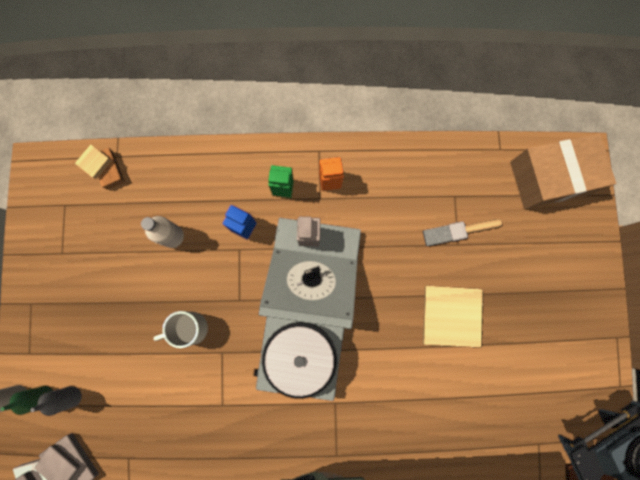

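Candidates for the stone (top view): the grey one on the ledge at (308,230), blue (239,221), green (281,181), orange (331,173). There is also a grey lump off-bench at (60,465). I choose the grey one on the ledge and check it in one crop.

```bash
cat > h.py <<'E'
import numpy as np,cv2
from workcell import eyes,telemetry
def ray(n,uv,c=None):
    c=c or eyes.calibration(n);K=c["camera_matrix"]
    p=cv2.undistortPoints(np.array([[uv]],float),K,np.array([c["k1"],0,0,0,0.]))[0,0]
    T=c["world_from_camera"];return T[:3,3],T[:3,:3]@np.array([p[0],p[1],1])
def onz(n,uv,z,c=None):
    o,d=ray(n,uv,c);return o+d*(z-o[2])/d[2]
def tri(a,ua,b,ub):
    o1,d1=ray(a,ua);o2,d2=ray(b,ub)
    s=np.linalg.lstsq(np.c_[d1,-d2],o2-o1,rcond=None)[0]
    p,q=o1+d1*s[0],o2+d2*s[1];return (p+q)/2,np.linalg.norm(p-q)
E
python3 - <<'E'
from h import *
t=cv2.imread("pics/top0.png");s=cv2.imread("pics/scene0.png")
a=cv2.resize(t[210:330,255:365],(550,600),interpolation=cv2.INTER_CUBIC)[:,:400]
a=cv2.resize(t[212:332,260:364],(400,462),interpolation=cv2.INTER_CUBIC)
b=cv2.resize(s[170:310,260:420],(400,350),interpolation=cv2.INTER_CUBIC)
o=np.zeros((470,800,3),np.uint8);o[:462,:400]=a;o[:350,400:]=b
cv2.imwrite("pics/crop.png",o)
# board mask
hsv=cv2.cvtColor(t,cv2.COLOR_BGR2HSV)
m=np.zeros(hsv.shape[:2],np.uint8);m[270:365,410:500]=cv2.inRange(hsv,(15,50,170),(35,200,255))[270:365,410:500]
c=max(cv2.findContours(m,0,2)[0],key=cv2.contourArea);r=cv2.minAreaRect(c);print(r)
P=np.array([onz("top",p,15)[:2] for p in cv2.boxPoints(r)]);print(P.round(),P.mean(0),np.linalg.norm(np.diff(P,axis=0),axis=1))
for uv in [(290,222),(360,230)]: print(onz("top",uv,30))
E
```

```text
((451.9068908691406, 313.582763671875), (62.83256149291992, 68.93965911865234), 3.3664605617523193)
[[ 403. -238.]
 [ 567. -255.]
 [ 554. -411.]
 [ 389. -390.]] [ 478.18771728 -323.4314739 ] [164.53401367 156.06434616 166.2965264 ]
[706.50559112  61.87195296  30.        ]
[ 683.47951453 -105.70230762   30.        ]
```

View pics/crop.png

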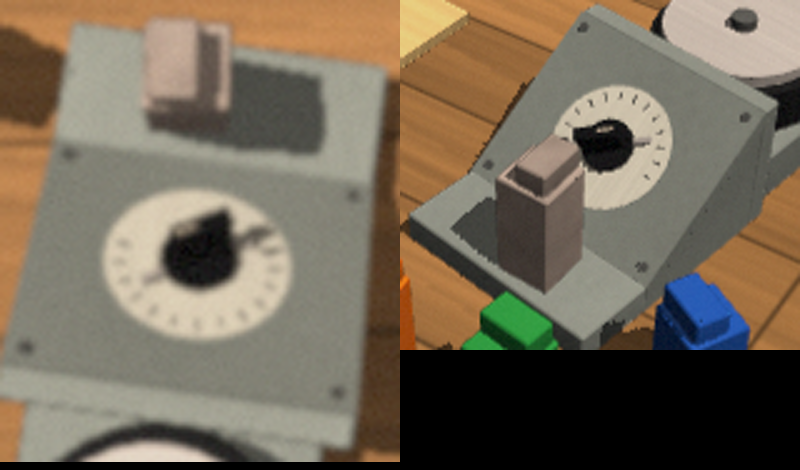

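Crop: the grey stone stands on the ledge (top ≈(304,227)), the dial centre is at ≈(311,280), and the zero tick and pin are on the right (328,273). The pointer is on the left (300,284), about 180° clockwise of zero.

Run:
```python
from h import *
t=cv2.imread("pics/top0.png");s=cv2.imread("pics/scene0.png")
cs={}
for n,im,(y0,y1,x0,x1) in [("top",t,(255,305,280,345)),("scene",s,(200,258,316,376))]:
    hsv=cv2.cvtColor(im,cv2.COLOR_BGR2HSV);m=np.zeros(im.shape[:2],np.uint8)
    m[y0:y1,x0:x1]=cv2.inRange(hsv,(0,0,150),(179,80,255))[y0:y1,x0:x1]
    m=cv2.morphologyEx(m,cv2.MORPH_OPEN,np.ones((3,3)))
    c=max(cv2.findContours(m,0,1)[0],key=cv2.contourArea);h=cv2.convexHull(c)
    e=cv2.fitEllipse(h);cs[n]=e[0];print(n,e)
print("dial",tri("top",cs["top"],"scene",cs["scene"]), onz("top",cs["top"],76),onz("scene",cs["scene"],76))
f=lambda x,y:(260+x/3.846,212+y/3.85)
for a,b,z in [((68,153),(354,195),40),((25,347),(338,393),120)]:
    d=onz("top",f(*b),z)-onz("top",f(*a),z);print("y axis dir deg",np.degrees(np.arctan2(d[1],d[0])),np.linalg.norm(d))
print("stone step top",onz("top",f(171,59),152))
for p in [(148,20),(195,22),(193,98),(150,97)]: print(onz("top",f(*p),152).round())
P=np.array([onz("top",p,15) for p in [(425,287),(482,288),(482,347),(425,346)]]);print(P.round(),P.mean(0))
print("scene board",np.mean([onz("scene",p,15) for p in [(210,179),(248,157),(287,178),(250,200)]],0))
print([ (k,onz("top",p,0).round()) for k,p in dict(brushtip=(425,240),mug=(187,330)).items()])
```

```text
top ((310.7201232910156, 280.15826416015625), (39.82774353027344, 49.98369598388672), 97.76065826416016)
scene ((342.50274658203125, 228.86587524414062), (46.35652542114258, 55.40534973144531), 55.406166076660156)
dial (array([565.12662577,  11.97231988,  71.92217437]), np.float64(6.64860405654368)) [563.26254434  14.85148599  76.        ] [570.66205174  11.36576644  76.        ]
y axis dir deg -99.6738683258436 176.95092235012552
y axis dir deg -99.66033165610266 176.30307366639784
stone step top [670.84012806  25.32214405 152.        ]
[693.  38. 152.]
[691.  12. 152.]
[649.  14. 152.]
[650.  37. 152.]
[[ 543. -260.   15.]
 [ 537. -401.   15.]
 [ 395. -393.   15.]
 [ 403. -253.   15.]] [ 469.73643143 -326.7296526    15.        ]
scene board [ 480.59587975 -322.70419299   15.        ]
[('brushtip', array([ 660., -270.,    0.])), ('mug', array([454., 316.,   0.]))]
```

```bash
python3 -m crank '[{"dx":0.02,"dy":0.035,"dz":0.04,"yaw":-1},{"dx":0.038,"dy":0.049,"dz":0.03,"yaw":-1},{"dx":0.038,"dy":0.049,"dz":0.02,"yaw":-1},{"dx":0.038,"dy":0.049,"dz":0.02,"yaw":-1},{"dx":0.038,"dy":0.049,"dz":0.02,"yaw":-1},{"dx":0.038,"dy":0.049},{"dx":0.038,"dy":0.049},{"dx":0.038,"dy":0.049},{"dx":0.038,"dy":0.049},{"dx":0.038,"dy":0.049}]' 1 20
```

```text
validation failed for argument at $[5]...
```

```bash
python3 -m crank '[{"dx":0.038,"dy":0.049},{"dx":0.038,"dy":0.049},{"dx":0.038,"dy":0.049},{"dx":0.038,"dy":0.049},{"dx":0.02,"dy":0.01},{},{}]'
python3 - <<'E'
from h import *
print(telemetry.state()["ee_pos"],telemetry.state()["qpos"])
c=eyes.calibration("wrist");np.save("w1.npy",c["world_from_camera"])
cv2.imwrite("pics/w1.png",eyes.grab_frame("wrist")[:,:,::-1])
E
```

```text
[ 244.11359382 -520.17402408  191.93112754] [-6.60047805e+01  1.83426613e+01  8.96885762e+01 -2.87404622e-03
  7.20437633e+01 -1.14557203e+00]validation failed for argument at $[0]...
```

View pics/w1.png

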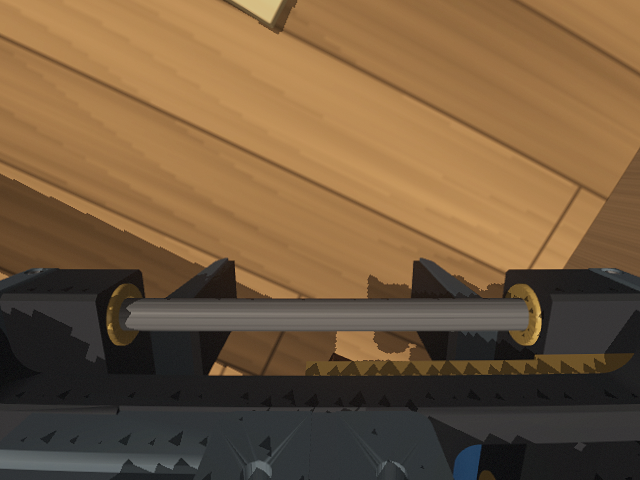

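The arm has not moved: every row needs all four keys. The picture shows the fingers at (230,290)/(415,290) and the view ahead of the tool; a board corner is at (275,25).

```bash
python3 -m crank '[{"dx":0.02,"dy":0.035,"dz":0.04,"yaw":-1},{"dx":0.038,"dy":0.049,"dz":0.03,"yaw":-1},{"dx":0.038,"dy":0.049,"dz":0.02,"yaw":-1},{"dx":0.038,"dy":0.049,"dz":0.02,"yaw":-1},{"dx":0.038,"dy":0.049,"dz":0.02,"yaw":-1},{"dx":0.038,"dy":0.049,"dz":0,"yaw":0},{"dx":0.038,"dy":0.049,"dz":0,"yaw":0},{"dx":0.038,"dy":0.049,"dz":0,"yaw":0},{"dx":0.038,"dy":0.049,"dz":0,"yaw":0},{"dx":0.038,"dy":0.049,"dz":0,"yaw":0}]' 1 20
python3 -m crank '[{"dx":0.02,"dy":0.049,"dz":0,"yaw":0},{"dx":0.02,"dy":0.049,"dz":0,"yaw":0},{"dx":0.02,"dy":0.049,"dz":0,"yaw":0},{"dx":0.01,"dy":0.049,"dz":0,"yaw":0},{"dx":0,"dy":0,"dz":0,"yaw":0},{"dx":0,"dy":0,"dz":0,"yaw":0}]'
python3 - <<'E'
from h import *
print(telemetry.state()["ee_pos"],telemetry.state()["ee_rot"],telemetry.state()["qpos"])
c=eyes.calibration("wrist");np.save("w1.npy",c["world_from_camera"])
cv2.imwrite("pics/w2.png",eyes.grab_frame("wrist")[:,:,::-1])
E
```

```text
time_s: 1.45
ee_pos: [534.6, -138.3, 296.4]
ee_rot: [180.0, 0.0, 0.1]
force: [0.2, -1.1, -0.2]
gripper_width: 91.3
gripper_force: 0.0
time_s: 2.2
ee_pos: [589.6, 16.6, 296.4]
ee_rot: [180.0, 0.0, 0.1]
force: [0.0, -1.0, 0.1]
gripper_width: 91.5
gripper_force: 0.0
[589.64839735  16.58112378 296.36118452] [1.79952429e+02 3.57151011e-02 1.48471577e-01] [ 5.22335154e-01  1.72501659e+01  7.64498144e+01 -4.74342580e-02
  8.63360458e+01  9.03768949e+01]
```

View pics/w2.png

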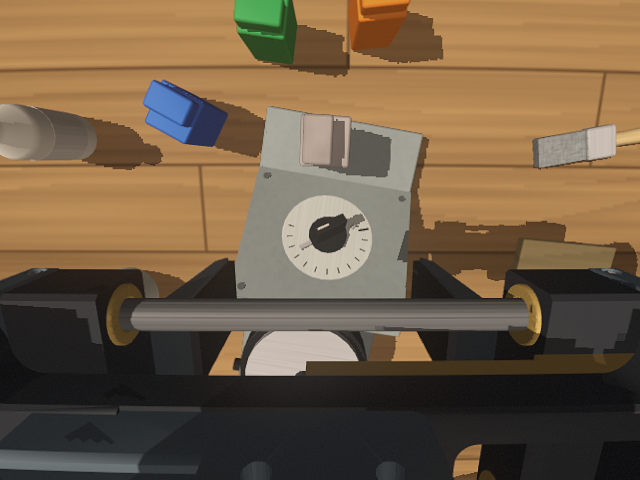

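The stone's step top spans (301–335, 114–166), the dial centre is at (327,237), the bar is tilted with its indicator mark on the left (322,227), and the zero tick is at (363,230).

Run:
```python
from h import *
im=cv2.imread("pics/w2.png");c=eyes.calibration("wrist");c["world_from_camera"]=np.load("w1.npy")
P=np.array([onz("wrist",p,152,c) for p in [(301,116),(335,114),(334,165),(303,166)]]);print(P.round(1),P.mean(0))
r=im[95:180,290:365].astype(int);
print("dial",onz("wrist",(327,237.5),76,c))
for a,b,z in [((268,175),(402,198),40)]:
    d=onz("wrist",b,z,c)-onz("wrist",a,z,c);print(np.degrees(np.arctan2(d[1],d[0])),np.linalg.norm(d))
# ledge front edge corners
print(onz("wrist",(267,107),30,c),onz("wrist",(422,134),30,c))
hsv=cv2.cvtColor(im,cv2.COLOR_BGR2HSV)
m=np.zeros(im.shape[:2],np.uint8);m[185:290,270:385]=cv2.inRange(hsv,(0,0,165),(179,90,255))[185:290,270:385]
cc=max(cv2.findContours(m,0,1)[0],key=cv2.contourArea);e=cv2.fitEllipse(cv2.convexHull(cc));print(e,onz("wrist",e[0],76,c))
cv2.imwrite("pics/kn.png",cv2.resize(im[190:285,275:380],(640,579),interpolation=cv2.INTER_CUBIC))
```

```text
[[695.4  36.6 152. ]
 [697.2   5.5 152. ]
 [651.5   5.9 152. ]
 [650.5  35.2 152. ]] [673.64917869  20.82302062 152.        ]
dial [564.14216572  11.16851146  76.        ]
-99.46577021050379 173.90419607068134
[719.86158406  85.98494607  30.        ] [ 688.39852164 -109.02230499   30.        ]
((326.54693603515625, 237.04779052734375), (83.95104217529297, 90.87699127197266), 106.91569519042969) [564.70362342  11.72168321  76.        ]
```

View pics/kn.png

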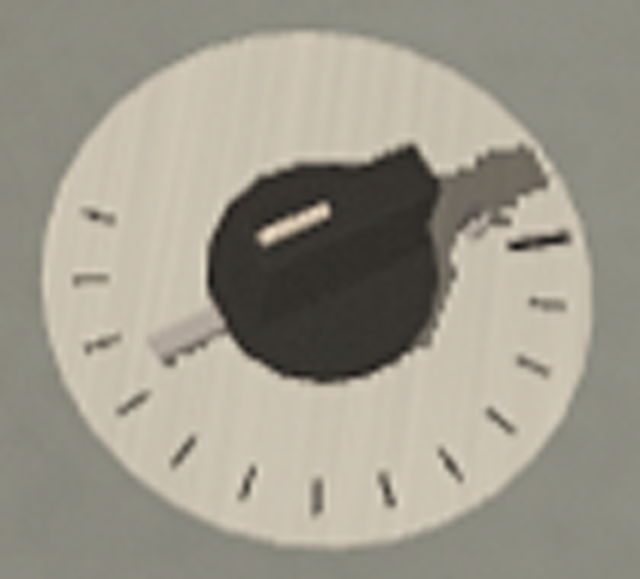

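```bash
python3 -m crank '[{"dx":0.052,"dy":0.003,"dz":0,"yaw":0},{"dx":0.052,"dy":0.003,"dz":0,"yaw":0},{"dx":0,"dy":0,"dz":-0.05,"yaw":0},{"dx":0,"dy":0,"dz":-0.05,"yaw":0},{"dx":0,"dy":0,"dz":-0.05,"yaw":0},{"dx":0,"dy":0,"dz":-0.05,"yaw":0},{"dx":0,"dy":0,"dz":-0.0265,"yaw":0},{"dx":0,"dy":0,"dz":-0.0265,"yaw":0},{"dx":0,"dy":0,"dz":0,"yaw":0},{"dx":0,"dy":0,"dz":0,"yaw":0}]' 1 20
python3 -m crank '[{"dx":0,"dy":0,"dz":0,"yaw":0},{"dx":0,"dy":0,"dz":0,"yaw":0},{"dx":0,"dy":0,"dz":0,"yaw":0},{"dx":0,"dy":0,"dz":0,"yaw":0},{"dx":0,"dy":0,"dz":0,"yaw":0},{"dx":0,"dy":0,"dz":0,"yaw":0}]' 0.4 35
```

```text
time_s: 3.5
ee_pos: [673.7, 21.0, 95.3]
ee_rot: [180.0, -0.1, 0.1]
force: [0.1, 0.2, 0.1]
gripper_width: 91.1
gripper_force: 0.0
time_s: 4.25
ee_pos: [673.5, 21.1, 94.7]
ee_rot: [179.9, -0.1, 0.2]
force: [1.0, -4.1, 3.2]
gripper_width: 50.6
gripper_force: 34.4
```

```bash
python3 -m crank '[{"dx":0,"dy":0,"dz":0.01,"yaw":0},{"dx":0,"dy":0,"dz":0.03,"yaw":0},{"dx":0,"dy":0,"dz":0.05,"yaw":0},{"dx":0,"dy":0,"dz":0.05,"yaw":0},{"dx":0,"dy":0,"dz":0.05,"yaw":0},{"dx":0,"dy":0,"dz":0.01,"yaw":0},{"dx":-0.01,"dy":-0.015,"dz":0,"yaw":0},{"dx":-0.02,"dy":-0.04,"dz":0,"yaw":0},{"dx":-0.025,"dy":-0.045,"dz":0,"yaw":0},{"dx":-0.025,"dy":-0.045,"dz":0,"yaw":0}]'
python3 -m crank '[{"dx":-0.025,"dy":-0.045,"dz":0,"yaw":0},{"dx":-0.025,"dy":-0.045,"dz":0,"yaw":0},{"dx":-0.025,"dy":-0.045,"dz":0,"yaw":0},{"dx":-0.025,"dy":-0.045,"dz":0,"yaw":0},{"dx":-0.025,"dy":-0.045,"dz":0,"yaw":0},{"dx":-0.025,"dy":-0.04,"dz":0,"yaw":0},{"dx":-0.02,"dy":-0.02,"dz":0,"yaw":0},{"dx":0,"dy":0,"dz":0,"yaw":0},{"dx":0,"dy":0,"dz":0,"yaw":0}]'
```

```text
time_s: 5.5
ee_pos: [606.1, -95.4, 250.7]
ee_rot: [-180.0, 0.4, 0.1]
force: [0.8, -0.6, -6.8]
gripper_width: 50.4
gripper_force: 34.2
time_s: 6.62
ee_pos: [472.1, -321.4, 252.3]
ee_rot: [-179.9, 0.1, 0.1]
force: [-0.5, 0.7, -7.4]
gripper_width: 50.2
gripper_force: 34.5
```

```bash
python3 -m crank '[{"dx":0,"dy":-0.002,"dz":-0.03,"yaw":0},{"dx":0,"dy":-0.002,"dz":-0.05,"yaw":0},{"dx":0,"dy":0,"dz":-0.05,"yaw":0},{"dx":0,"dy":0,"dz":-0.05,"yaw":0},{"dx":0,"dy":0,"dz":-0.02,"yaw":0},{"dx":0,"dy":0,"dz":-0.005,"yaw":0},{"dx":0,"dy":0,"dz":0,"yaw":0},{"dx":0,"dy":0,"dz":0,"yaw":0}]'
python3 -m crank '[{"dx":0,"dy":0,"dz":-0.002,"yaw":0},{"dx":0,"dy":0,"dz":-0.002,"yaw":0},{"dx":0,"dy":0,"dz":-0.001,"yaw":0},{"dx":0,"dy":0,"dz":0,"yaw":0}]'
python3 - <<'E'
from h import *
cv2.imwrite("pics/s3.png",np.hstack([cv2.resize(eyes.grab_frame("scene")[110:230,180:320,::-1],None,fx=3,fy=3),cv2.resize(eyes.grab_frame("top")[270:390,400:520,::-1],None,fx=3,fy=3)]))
E
```

```text
time_s: 7.62
ee_pos: [474.1, -326.0, 91.8]
ee_rot: [179.9, -0.2, 0.1]
force: [-0.8, -0.1, -7.3]
gripper_width: 50.2
gripper_force: 34.5
time_s: 8.12
ee_pos: [473.0, -325.3, 86.1]
ee_rot: [-180.0, 0.0, 0.1]
force: [-0.2, 0.1, -7.3]
gripper_width: 50.2
gripper_force: 34.5
```

View pics/s3.png

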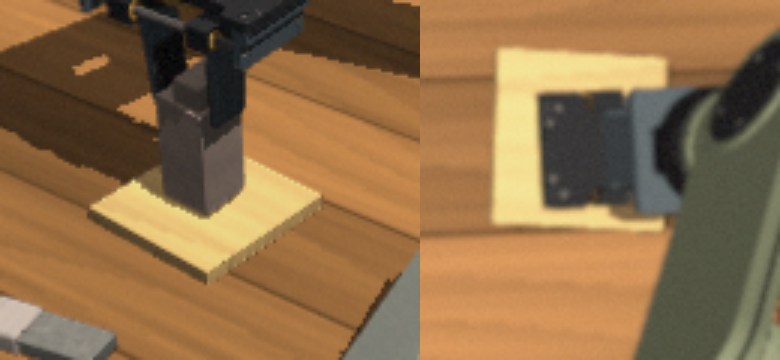

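The stone hangs a few mm above the board, within about 15 mm of its centre: base at crop (203,195), board centre ≈(205,207). Lowering it until it touches.

```bash
python3 -m crank '[{"dx":0.006,"dy":0.004,"dz":-0.0025,"yaw":0},{"dx":0.004,"dy":0.003,"dz":-0.0025,"yaw":0},{"dx":0,"dy":0,"dz":-0.0015,"yaw":0},{"dx":0,"dy":0,"dz":-0.001,"yaw":0},{"dx":0,"dy":0,"dz":0,"yaw":0}]'
```

```text
time_s: 8.85
ee_pos: [481.1, -319.7, 80.2]
ee_rot: [180.0, -0.0, 0.1]
force: [0.1, -0.4, -6.2]
gripper_width: 50.0
gripper_force: 34.5
```

```bash
python3 -m crank '[{"dx":0,"dy":0,"dz":-0.001,"yaw":0},{"dx":0,"dy":0,"dz":-0.0005,"yaw":0},{"dx":0,"dy":0,"dz":0,"yaw":0}]'
```

```text
time_s: 9.22
ee_pos: [481.1, -319.9, 79.9]
ee_rot: [180.0, -0.0, 0.1]
force: [-2.8, 1.5, 3.2]
gripper_width: 50.0
gripper_force: 34.5
```

```bash
python3 -m crank '[{"dx":0,"dy":0,"dz":0,"yaw":0},{"dx":0,"dy":0,"dz":0,"yaw":0},{"dx":0,"dy":0,"dz":0,"yaw":0},{"dx":0,"dy":0,"dz":0,"yaw":0},{"dx":0,"dy":0,"dz":0.01,"yaw":0},{"dx":0,"dy":0,"dz":0.04,"yaw":0},{"dx":0,"dy":0,"dz":0.06,"yaw":0},{"dx":0,"dy":0,"dz":0.06,"yaw":0},{"dx":0,"dy":0,"dz":0.05,"yaw":0},{"dx":0,"dy":0,"dz":0,"yaw":0}]' 1
python3 - <<'E'
from h import *
c=eyes.calibration("wrist");c["world_from_camera"]=np.load("w1.npy")
a=np.radians(170.4);X=np.array([np.cos(a),np.sin(a),0]);Y=np.array([-np.sin(a),np.cos(a),0]);Z=np.array([0,0,1.])
s,k=np.sin(np.radians(35)),np.cos(np.radians(35))
ax=-s*X+k*Z;dx=k*X+s*Z
g=lambda p:(275+p[0]/6.095,190+p[1]/6.095)
def onplane(uv,D,h):
    o,d=ray("wrist",uv,c);q=D+ax*h;return o+d*((q-o)@ax)/(d@ax)
D=onz("wrist",(326.6,237.2),76,c);print("D",D)
for n,p,h in [("tip",(152,345),4),("zero tick",(538,243),0),("rim right",(592,300),0),("rim L",(43,262),0),("rim up",(310,30),0),("rim dn",(325,549),0),("barmark L",(262,240),37),("barmark R",(328,210),37)]:
    q=onplane(g(p),D,h)-D-ax*h;print(n,"r",np.hypot(q@dx,q@Y).round(1),"phi",np.degrees(np.arctan2(q@Y,q@dx)).round(1))
for phi in (-75,-70,-65,-60,0,20,30,40,60,90,105,110,114):
    f=np.radians(phi);b=np.cos(f)*dx+np.sin(f)*Y;print(phi,"world yaw",(np.degrees(np.arctan2(b[1],b[0]))%360).round(1))
print("axis pt 25",D+ax*25,"front",-X)
E
```

```text
time_s: 10.48
ee_pos: [482.7, -320.8, 259.4]
ee_rot: [179.7, -0.4, 0.1]
force: [-0.2, -0.9, -0.9]
gripper_width: 91.4
gripper_force: 0.0
D [564.51438952  11.65628554  76.        ]
tip r 35.4 phi -57.2
zero tick r 47.2 phi 112.2
rim right r 56.3 phi 97.5
rim L r 54.0 phi -85.6
rim up r 58.1 phi -171.3
rim dn r 53.6 phi 9.9
barmark L r 14.9 phi -58.0
barmark R r 1.6 phi -97.6
-75 world yaw 92.8
-70 world yaw 97.0
-65 world yaw 101.3
-60 world yaw 105.7
0 world yaw 170.4
20 world yaw 194.4
30 world yaw 205.6
40 world yaw 216.1
60 world yaw 235.1
90 world yaw 260.4
105 world yaw 272.8
110 world yaw 277.0
114 world yaw 280.4
axis pt 25 [578.65299185   9.26491995  96.47880111] front [ 0.98599604 -0.16676875 -0.        ]
```

```bash
python3 -m crank '[{"dx":0.012,"dy":0.04,"dz":0,"yaw":1},{"dx":0.012,"dy":0.041,"dz":0,"yaw":1},{"dx":0.012,"dy":0.041,"dz":0,"yaw":1},{"dx":0.012,"dy":0.041,"dz":0,"yaw":1},{"dx":0.012,"dy":0.041,"dz":0,"yaw":1},{"dx":0.012,"dy":0.041,"dz":0,"yaw":1},{"dx":0.012,"dy":0.041,"dz":0,"yaw":1},{"dx":0.012,"dy":0.041,"dz":0,"yaw":1},{"dx":0.012,"dy":0.041,"dz":0,"yaw":1},{"dx":0.012,"dy":0.041,"dz":0,"yaw":1}]' 0.4 20
python3 -m crank '[{"dx":0,"dy":0,"dz":-0.01,"yaw":1},{"dx":0,"dy":0,"dz":-0.01,"yaw":1},{"dx":0,"dy":0,"dz":-0.01,"yaw":1},{"dx":0,"dy":0,"dz":-0.01,"yaw":1},{"dx":0,"dy":0,"dz":-0.01,"yaw":1},{"dx":0,"dy":0,"dz":-0.01,"yaw":1},{"dx":0,"dy":0,"dz":-0.01,"yaw":1},{"dx":0,"dy":0,"dz":-0.01,"yaw":1},{"dx":0,"dy":0,"dz":-0.01,"yaw":1},{"dx":0,"dy":0,"dz":-0.01,"yaw":1}]'
python3 -m crank '[{"dx":0,"dy":0,"dz":0,"yaw":1},{"dx":0,"dy":0,"dz":0,"yaw":0.6},{"dx":0,"dy":0,"dz":0,"yaw":0},{"dx":0,"dy":0,"dz":0,"yaw":0}]'; python3 -c "
from h import *
print(telemetry.state()['qpos'])"
```

```text
time_s: 11.72
ee_pos: [576.7, 8.5, 253.9]
ee_rot: [-179.9, 0.1, 50.3]
force: [0.4, -0.4, 0.2]
gripper_width: 36.6
gripper_force: 0.0
time_s: 12.98
ee_pos: [576.3, 7.5, 173.6]
ee_rot: [-179.9, -0.0, 100.3]
force: [-0.1, -0.1, 0.1]
gripper_width: 36.3
gripper_force: 0.0
time_s: 13.48
ee_pos: [576.8, 7.5, 174.5]
ee_rot: [-180.0, -0.0, 108.1]
force: [1.0, 0.9, 0.5]
gripper_width: 36.5
gripper_force: 0.0
[-4.01133544e-01  1.91738891e+01  9.10359380e+01  3.53344348e-03
  6.98388247e+01 -1.85002233e+01]
```

```bash
python3 -m crank '[{"dx":0.0045,"dy":0.002,"dz":-0.02,"yaw":0},{"dx":0,"dy":0,"dz":-0.025,"yaw":0},{"dx":0,"dy":0,"dz":-0.02,"yaw":0},{"dx":0,"dy":0,"dz":-0.01,"yaw":0},{"dx":0,"dy":0,"dz":-0.006,"yaw":0},{"dx":0,"dy":0,"dz":-0.006,"yaw":0},{"dx":0,"dy":0,"dz":0,"yaw":0},{"dx":0,"dy":0,"dz":0,"yaw":0}]'
python3 - <<'E'
from h import *
cv2.imwrite("pics/s4.png",cv2.resize(eyes.grab_frame("scene")[150:290,260:440,::-1],None,fx=4,fy=4,interpolation=cv2.INTER_CUBIC))
E
```

```text
time_s: 14.48
ee_pos: [581.0, 9.1, 105.8]
ee_rot: [179.9, 0.0, 108.1]
force: [0.6, 0.2, -0.4]
gripper_width: 36.5
gripper_force: 0.0
```

View pics/s4.png

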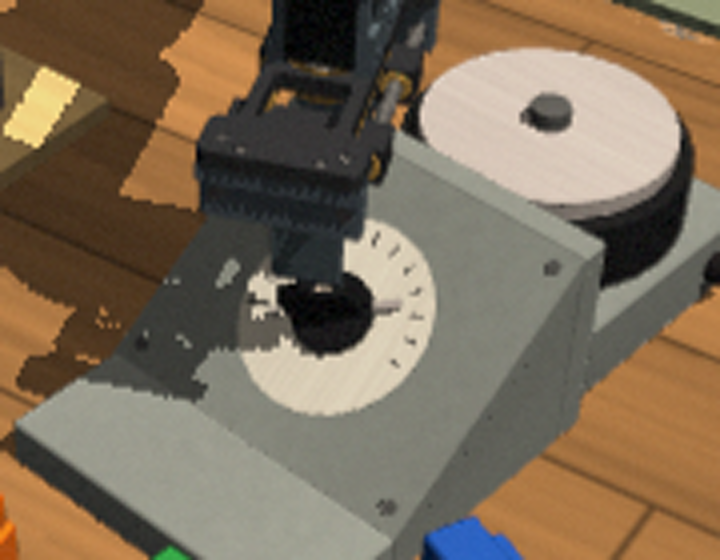

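The fingers straddle the knob at (330,290), and the pointer is on the right at (390,307). Closing and turning.

```bash
python3 -m crank '[{"dx":0,"dy":0,"dz":0,"yaw":0},{"dx":0,"dy":0,"dz":0,"yaw":0},{"dx":0,"dy":0,"dz":0,"yaw":0},{"dx":0,"dy":0,"dz":0,"yaw":0}]' 0 15
python3 -m crank '[{"dx":0,"dy":0,"dz":0,"yaw":0.5},{"dx":0,"dy":0,"dz":0,"yaw":0.8},{"dx":0,"dy":0,"dz":0,"yaw":0.8},{"dx":0,"dy":0,"dz":0,"yaw":0.8}]'
```

```text
time_s: 15.02
ee_pos: [580.7, 9.1, 105.4]
ee_rot: [180.0, 0.0, 108.1]
force: [-0.3, 0.5, 0.3]
gripper_width: 1.2
gripper_force: 0.0
time_s: 15.52
ee_pos: [580.7, 9.1, 105.4]
ee_rot: [180.0, -0.0, 122.8]
force: [-0.2, -0.5, 0.1]
gripper_width: 0.6
gripper_force: 0.0
```

Run:
```python
from h import *
a=cv2.resize(eyes.grab_frame("scene")[190:280,300:400,::-1],(444,400),interpolation=cv2.INTER_CUBIC)
w=eyes.grab_frame("wrist")[:,:,::-1];cv2.imwrite("pics/w5full.png",w)
t=eyes.grab_frame("top")[:,:,::-1]
b=cv2.resize(w[200:400,200:440],(356,297),interpolation=cv2.INTER_CUBIC)
o=np.zeros((600,800,3),np.uint8);o[:400,:444]=a;o[:297,444:]=b
o[300:600,444:]=cv2.resize(t[240:320,264:359],(356,300),interpolation=cv2.INTER_CUBIC)
cv2.imwrite("pics/c5.png",o)
```

```text
(no output)
```

View pics/c5.png

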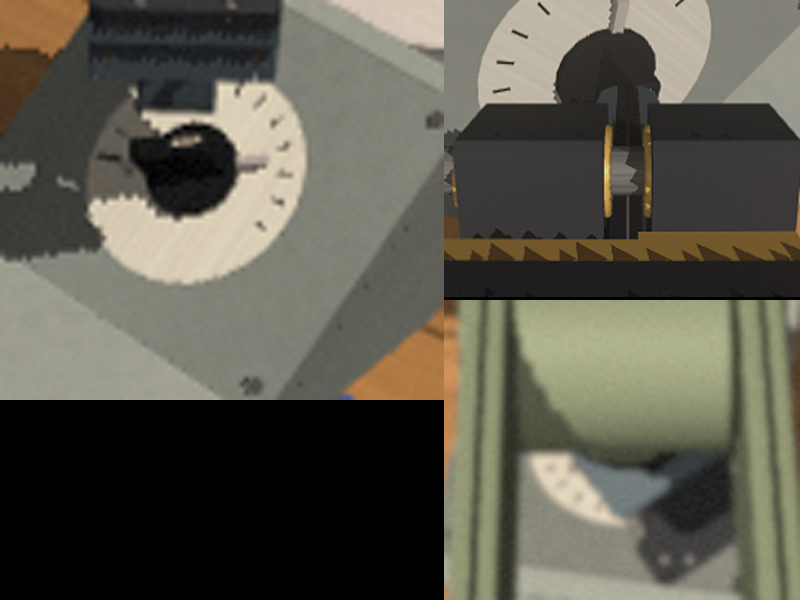

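Left panel: the finger's lower edge at (175,108) is above or behind the bar's top (mark at (185,143)). I'll check my knob position by triangulating.

Run:
```python
from h import *
def proj(n,p):
    c=eyes.calibration(n);T=np.linalg.inv(c["world_from_camera"])
    r=T[:3,:3]@p+T[:3,3];x,y=r[:2]/r[2];f=1+c["k1"]*(x*x+y*y);K=c["camera_matrix"]
    return K[0,0]*x*f+K[0,2],K[1,1]*y*f+K[1,2]
a=np.radians(170.4);X=np.array([np.cos(a),np.sin(a),0]);Z=np.array([0,0,1.])
s,k=np.sin(np.radians(35)),np.cos(np.radians(35));ax=-s*X+k*Z
D=np.array([565,12,76.])
f=lambda uv:((uv[0]-300)*4.44,(uv[1]-190)*4.44)
for n,p in [("D",D),("top37",D+ax*37),("disc7",D+ax*7),("tip",np.array([580.7,9.1,97.4])),("tip+ylim",np.array([580.7,22,97.4]))]: print(n,np.round(f(proj("scene",p))),proj("top",p))
# triangulate bar mark centre: scene crop (185,143); wrist(w1) crop (295,225)
c1=eyes.calibration("wrist");c1["world_from_camera"]=np.load("w1.npy")
o1,d1=ray("wrist",(275+295/6.095,190+225/6.095),c1)
o2,d2=ray("scene",(300+185/4.44,190+143/4.44))
t=np.linalg.lstsq(np.c_[d1,-d2],o2-o1,rcond=None)[0];print("mark",o1+d1*t[0],o2+d2*t[1])
q=np.radians(-57);b=np.cos(q)*(k*X+s*Z)+np.sin(q)*np.cross(Z,X)
print("pred mark",D+ax*37+b*8, "bar ends",D+ax*37+b*19,D+ax*37-b*19)
o,d=ray("scene",(300+185/4.44,190+165/4.44));print(onz("scene",(300+185/4.44,190+165/4.44),85))
```

```text
D [196. 167.] (np.float64(311.9671551623935), np.float64(279.3594412233218))
top37 [168. 139.] (np.float64(313.3189578718178), np.float64(268.9567775325509))
disc7 [191. 161.] (np.float64(312.2170927948383), np.float64(277.4356905841775))
tip [175. 148.] (np.float64(313.08568363611795), np.float64(271.65387625056536))
tip+ylim [198. 158.] (np.float64(307.25642354504805), np.float64(271.7860831372956))
mark [582.82752541  15.65949008 104.99550883] [582.76471421  15.74577993 105.00743262]
pred mark [583.5248884   15.67140636 108.80776257] bar ends [580.22455421  25.58601907 112.24407586] [591.62570868  -8.66446121 100.37317542]
[575.95707847  12.27730676  85.        ]
```

Run:
```python
from h import *
def proj(n,p):
    c=eyes.calibration(n);T=np.linalg.inv(c["world_from_camera"])
    r=T[:3,:3]@p+T[:3,3];x,y=r[:2]/r[2];f=1+c["k1"]*(x*x+y*y);K=c["camera_matrix"]
    return np.array([K[0,0]*x*f+K[0,2],K[1,1]*y*f+K[1,2]])
def tips(tcp,yaw,w,th=13):
    y=np.radians(yaw);tx=np.array([np.cos(y),np.sin(y),0]);ty=np.array([np.sin(y),-np.cos(y),0])
    return {(s,a,i):np.array(tcp)+[0,0,-8]+ty*s*(w/2+i*th)+tx*a*16 for s in(-1,1) for a in(-1,1) for i in(0,1)}
print("s3 crop")
for k,p in tips((473,-325.3,86.1),0,50).items(): print(k,np.round((proj("scene",p)-[180,110])*3))
print("s4 crop")
for k,p in tips((581,9.1,105.8),108,36.5).items(): print(k,np.round((proj("scene",p)-[260,150])*4))
print("c5 crop")
for k,p in tips((580.7,9.1,105.4),122.8,1).items(): print(k,np.round((proj("scene",p)-[300,190])*4.44))
```

```text
s3 crop
(-1, -1, 0) [240. 136.]
(-1, -1, 1) [252. 141.]
(-1, 1, 0) [214. 154.]
(-1, 1, 1) [227. 160.]
(1, -1, 0) [193. 117.]
(1, -1, 1) [181. 112.]
(1, 1, 0) [167. 135.]
(1, 1, 1) [155. 130.]
s4 crop
(-1, -1, 0) [296. 265.]
(-1, -1, 1) [302. 250.]
(-1, 1, 0) [356. 276.]
(-1, 1, 1) [362. 261.]
(1, -1, 0) [277. 310.]
(1, -1, 1) [271. 326.]
(1, 1, 0) [339. 322.]
(1, 1, 1) [332. 338.]
c5 crop
(-1, -1, 0) [140. 146.]
(-1, -1, 1) [140. 128.]
(-1, 1, 0) [209. 148.]
(-1, 1, 1) [209. 129.]
(1, -1, 0) [140. 148.]
(1, -1, 1) [140. 166.]
(1, 1, 0) [209. 149.]
(1, 1, 1) [210. 168.]
```

The fingertips appear about 20 mm higher than assumed in both crops, which explains the empty closure. Turning back, opening, and going about 15 mm lower in small steps while watching the force.

```bash
python3 -m crank '[{"dx":0,"dy":0,"dz":0.01,"yaw":-1},{"dx":0,"dy":0,"dz":0,"yaw":-1},{"dx":0,"dy":0,"dz":0,"yaw":-1},{"dx":0,"dy":0,"dz":-0.01,"yaw":0},{"dx":0,"dy":0,"dz":-0.005,"yaw":0},{"dx":0,"dy":0,"dz":-0.005,"yaw":0},{"dx":0,"dy":0,"dz":0,"yaw":0}]' 0.4 15
python3 -m crank '[{"dx":0,"dy":0,"dz":-0.004,"yaw":0},{"dx":0,"dy":0,"dz":-0.004,"yaw":0},{"dx":0,"dy":0,"dz":0,"yaw":0}]'
python3 -m crank '[{"dx":0,"dy":0,"dz":0,"yaw":0},{"dx":0,"dy":0,"dz":0,"yaw":0},{"dx":0,"dy":0,"dz":0,"yaw":0},{"dx":0,"dy":0,"dz":0,"yaw":0}]' 0 10
```

```text
time_s: 16.55
ee_pos: [580.4, 9.1, 96.9]
ee_rot: [-180.0, -0.0, 107.7]
force: [-0.6, -0.5, 0.0]
gripper_width: 36.3
gripper_force: 0.0
time_s: 16.92
ee_pos: [580.5, 9.1, 90.7]
ee_rot: [-180.0, -0.0, 107.6]
force: [-0.3, -0.0, 0.3]
gripper_width: 36.6
gripper_force: 0.0
time_s: 17.42
ee_pos: [581.0, 9.1, 91.5]
ee_rot: [180.0, 0.0, 107.6]
force: [-1.6, -0.2, 5.8]
gripper_width: 1.5
gripper_force: 9.0
```

```bash
python3 -m crank '[{"dx":0,"dy":0,"dz":0.005,"yaw":0},{"dx":0,"dy":0,"dz":0,"yaw":0},{"dx":0,"dy":0,"dz":0,"yaw":0},{"dx":0,"dy":0,"dz":-0.008,"yaw":0},{"dx":0,"dy":0,"dz":-0.005,"yaw":0},{"dx":0,"dy":0,"dz":-0.004,"yaw":0},{"dx":0,"dy":0,"dz":0,"yaw":0}]' 0.4 10
python3 -m crank '[{"dx":0,"dy":0,"dz":-0.003,"yaw":0},{"dx":0,"dy":0,"dz":0,"yaw":0}]'
python3 -m crank '[{"dx":0,"dy":0,"dz":0,"yaw":0},{"dx":0,"dy":0,"dz":0,"yaw":0},{"dx":0,"dy":0,"dz":0,"yaw":0},{"dx":0,"dy":0,"dz":0,"yaw":0}]' 0 10
```

```text
time_s: 18.3
ee_pos: [580.5, 9.1, 81.0]
ee_rot: [-180.0, -0.0, 107.6]
force: [0.5, -0.3, 0.6]
gripper_width: 36.7
gripper_force: 0.0
time_s: 18.55
ee_pos: [580.6, 9.0, 78.9]
ee_rot: [-180.0, -0.0, 107.6]
force: [-0.5, -0.2, 0.4]
gripper_width: 36.6
gripper_force: 0.0
time_s: 19.05
ee_pos: [581.9, 9.3, 79.1]
ee_rot: [179.9, 0.0, 107.7]
force: [5.3, 1.0, -2.2]
gripper_width: 17.7
gripper_force: 9.2
```

```bash
python3 -m crank '[{"dx":0.001,"dy":0,"dz":0,"yaw":0.5},{"dx":0,"dy":0,"dz":0,"yaw":0.8},{"dx":0,"dy":0,"dz":0,"yaw":0.8},{"dx":0,"dy":0,"dz":0,"yaw":0.8},{"dx":0,"dy":0,"dz":0,"yaw":0.8},{"dx":0,"dy":0,"dz":0,"yaw":0}]' 0 15; python3 -c "
from h import *
print(telemetry.state()['torque'])"
```

```text
time_s: 19.8
ee_pos: [584.5, 8.8, 80.4]
ee_rot: [179.7, 0.2, 126.1]
force: [6.1, 0.4, 0.5]
gripper_width: 14.7
gripper_force: 14.7
[ 0.00498659 -1.13376911 -0.13243628]
```

```bash
python3 -m crank '[{"dx":0.001,"dy":0,"dz":0,"yaw":0.9},{"dx":0.001,"dy":0,"dz":0,"yaw":0.9},{"dx":0,"dy":0,"dz":0,"yaw":0.9},{"dx":0,"dy":0,"dz":0,"yaw":0.9},{"dx":0,"dy":0,"dz":0,"yaw":0.9},{"dx":0,"dy":0,"dz":0,"yaw":0.9},{"dx":0,"dy":0,"dz":0,"yaw":0.9},{"dx":0,"dy":0,"dz":0,"yaw":0.9},{"dx":0,"dy":0,"dz":0,"yaw":0}]'
python3 -m crank '[{"dx":0,"dy":0,"dz":0,"yaw":0.9},{"dx":0,"dy":0,"dz":0,"yaw":0.9},{"dx":0,"dy":0,"dz":0,"yaw":0.9},{"dx":0,"dy":0,"dz":0,"yaw":0.9},{"dx":0,"dy":0,"dz":0,"yaw":0.9},{"dx":0,"dy":0,"dz":0,"yaw":0.9},{"dx":0,"dy":0,"dz":0,"yaw":0.9},{"dx":0,"dy":0,"dz":0,"yaw":0}]'; python3 -c "
from h import *
print(telemetry.state()['torque'],telemetry.state()['qpos'])"
```

```text
time_s: 20.92
ee_pos: [585.7, 9.1, 81.3]
ee_rot: [179.9, 0.3, 162.1]
force: [3.4, 0.6, 6.6]
gripper_width: 12.2
gripper_force: 14.8
time_s: 21.92
ee_pos: [585.4, 9.7, 80.7]
ee_rot: [180.0, 0.3, -166.5]
force: [5.3, 2.5, 6.0]
gripper_width: 13.0
gripper_force: 16.4
[ 0.78187312 -0.84085271 -0.22325994] [  -0.23020785   24.24179021   97.72734938    0.10443906   57.71559205
 -103.80293715]
```

```bash
python3 -m crank '[{"dx":0,"dy":0,"dz":0,"yaw":0},{"dx":0,"dy":0,"dz":0,"yaw":0},{"dx":0,"dy":0,"dz":0,"yaw":0},{"dx":0,"dy":0,"dz":0.02,"yaw":0},{"dx":0,"dy":0,"dz":0.03,"yaw":0},{"dx":0,"dy":0,"dz":0.03,"yaw":0},{"dx":0,"dy":0,"dz":0,"yaw":-1},{"dx":0,"dy":0,"dz":0,"yaw":-1},{"dx":0,"dy":0,"dz":0,"yaw":-1},{"dx":0,"dy":0,"dz":0,"yaw":-1}]' 0.4
python3 -m crank '[{"dx":0,"dy":0,"dz":0,"yaw":-1},{"dx":0,"dy":0,"dz":0,"yaw":-1},{"dx":0,"dy":0,"dz":0,"yaw":-1},{"dx":0,"dy":0,"dz":0,"yaw":-1},{"dx":0,"dy":0,"dz":0,"yaw":-1},{"dx":0,"dy":0,"dz":0,"yaw":-1},{"dx":0,"dy":0,"dz":0,"yaw":-1},{"dx":0,"dy":0,"dz":0,"yaw":-1},{"dx":0,"dy":0,"dz":0,"yaw":-1},{"dx":0,"dy":0,"dz":0,"yaw":-1}]'
python3 -m crank '[{"dx":0,"dy":0,"dz":0,"yaw":-1},{"dx":0,"dy":0,"dz":0,"yaw":-1},{"dx":0,"dy":0,"dz":0,"yaw":-1},{"dx":0,"dy":0,"dz":0,"yaw":-1},{"dx":0,"dy":0,"dz":0,"yaw":-1},{"dx":0,"dy":0,"dz":0,"yaw":-1},{"dx":0,"dy":0,"dz":0,"yaw":-1},{"dx":0,"dy":0,"dz":0,"yaw":-1},{"dx":0,"dy":0,"dz":0,"yaw":-1},{"dx":0,"dy":0,"dz":0,"yaw":-1}]'
python3 -m crank '[{"dx":0,"dy":0,"dz":0,"yaw":-1},{"dx":0,"dy":0,"dz":0,"yaw":-1},{"dx":0,"dy":0,"dz":0,"yaw":-1},{"dx":0,"dy":0,"dz":0,"yaw":-1},{"dx":0,"dy":0,"dz":0,"yaw":-1},{"dx":0,"dy":0,"dz":0,"yaw":-1},{"dx":0,"dy":0,"dz":0,"yaw":-1},{"dx":0,"dy":0,"dz":0,"yaw":-1},{"dx":0,"dy":0,"dz":0,"yaw":-1},{"dx":0,"dy":0,"dz":0,"yaw":-1}]'
python3 -m crank '[{"dx":0,"dy":0,"dz":0,"yaw":-1},{"dx":0,"dy":0,"dz":0,"yaw":-1},{"dx":0,"dy":0,"dz":0,"yaw":0},{"dx":0,"dy":0,"dz":0,"yaw":0}]'
```

```text
time_s: 23.18
ee_pos: [583.2, 8.9, 144.1]
ee_rot: [180.0, 0.1, 173.5]
force: [-0.2, 0.1, -0.5]
gripper_width: 36.6
gripper_force: 0.0
time_s: 24.42
ee_pos: [583.2, 9.0, 144.1]
ee_rot: [180.0, 0.0, 123.5]
force: [-0.2, -0.4, -0.1]
gripper_width: 36.1
gripper_force: 0.0
time_s: 25.68
ee_pos: [583.2, 9.0, 144.0]
ee_rot: [180.0, -0.0, 73.5]
force: [-0.0, -0.1, 0.2]
gripper_width: 36.6
gripper_force: 0.0
time_s: 26.92
ee_pos: [583.2, 8.9, 144.1]
ee_rot: [180.0, -0.0, 23.5]
force: [-0.0, -0.6, 1.0]
gripper_width: 36.3
gripper_force: 0.0
time_s: 27.42
ee_pos: [583.2, 9.0, 143.5]
ee_rot: [180.0, -0.0, 13.7]
force: [-0.3, 0.2, -0.2]
gripper_width: 36.6
gripper_force: 0.0
```

```bash
python3 -m crank '[{"dx":0.0025,"dy":0,"dz":-0.02,"yaw":0},{"dx":0,"dy":0,"dz":-0.03,"yaw":0},{"dx":0,"dy":0,"dz":-0.015,"yaw":0},{"dx":0,"dy":0,"dz":-0.009,"yaw":0},{"dx":0,"dy":0,"dz":-0.005,"yaw":0},{"dx":0,"dy":0,"dz":0,"yaw":0}]'
python3 -m crank '[{"dx":0,"dy":0,"dz":0,"yaw":0},{"dx":0,"dy":0,"dz":0,"yaw":0},{"dx":0,"dy":0,"dz":0,"yaw":0},{"dx":0,"dy":0,"dz":0,"yaw":0}]' 0 15
```

```text
time_s: 28.18
ee_pos: [585.3, 9.1, 79.9]
ee_rot: [180.0, -0.0, 13.6]
force: [-0.1, -0.0, 1.4]
gripper_width: 36.7
gripper_force: 0.0
time_s: 28.68
ee_pos: [585.2, 9.6, 80.1]
ee_rot: [-180.0, -0.0, 13.6]
force: [-0.4, 3.6, 2.4]
gripper_width: 13.9
gripper_force: 14.6
```

```bash
python3 -m crank '[{"dx":0,"dy":0,"dz":0,"yaw":0.5},{"dx":0,"dy":0,"dz":0,"yaw":0.9},{"dx":0,"dy":0,"dz":0,"yaw":0.9},{"dx":0,"dy":0,"dz":0,"yaw":0.9},{"dx":0,"dy":0,"dz":0,"yaw":0.9},{"dx":0,"dy":0,"dz":0,"yaw":0.9},{"dx":0,"dy":0,"dz":0,"yaw":0.9},{"dx":0,"dy":0,"dz":0,"yaw":0.9},{"dx":0,"dy":0,"dz":0,"yaw":0.9},{"dx":0,"dy":0,"dz":0,"yaw":0.5}]'
python3 -m crank '[{"dx":0,"dy":0,"dz":0,"yaw":0.9},{"dx":0,"dy":0,"dz":0,"yaw":0.9},{"dx":0,"dy":0,"dz":0,"yaw":0.9},{"dx":0,"dy":0,"dz":0,"yaw":0.9},{"dx":0,"dy":0,"dz":0,"yaw":0.9},{"dx":0,"dy":0,"dz":0,"yaw":0.9},{"dx":0,"dy":0,"dz":0,"yaw":0}]'; python3 -c "
from h import *
print(telemetry.state()['torque'],telemetry.state()['qpos'])"
```

```text
time_s: 29.92
ee_pos: [584.5, 10.8, 79.6]
ee_rot: [-179.8, -0.1, 54.7]
force: [-2.3, 6.6, 0.7]
gripper_width: 15.3
gripper_force: 15.4
time_s: 30.8
ee_pos: [584.3, 10.2, 80.1]
ee_rot: [-179.9, -0.1, 81.6]
force: [-2.9, 4.9, 4.1]
gripper_width: 13.9
gripper_force: 15.2
[ 0.88675089  0.53310072 -0.13778247] [-0.19965039 24.38202095 97.58041151  0.1361399  58.12233544  8.16573065]
```

Now approach the stop in small steps, watching the torque.

```bash
T='from h import *;s=telemetry.state();print(s["torque"])'
python3 -m crank '[{"dx":0,"dy":0,"dz":0,"yaw":0.5},{"dx":0,"dy":0,"dz":0,"yaw":0.5},{"dx":0,"dy":0,"dz":0,"yaw":0.5},{"dx":0,"dy":0,"dz":0,"yaw":0.5},{"dx":0,"dy":0,"dz":0,"yaw":0}]'; python3 -c "$T"
python3 -m crank '[{"dx":0,"dy":0,"dz":0,"yaw":0.4},{"dx":0,"dy":0,"dz":0,"yaw":0.4},{"dx":0,"dy":0,"dz":0,"yaw":0}]'; python3 -c "$T"
```

```text
time_s: 31.42
ee_pos: [584.5, 9.8, 80.8]
ee_rot: [-180.0, -0.1, 91.5]
force: [-3.3, 3.3, 7.4]
gripper_width: 14.2
gripper_force: 14.8
[ 0.77033295  0.61895759 -0.18410138]
time_s: 31.8
ee_pos: [584.8, 9.6, 81.1]
ee_rot: [180.0, -0.1, 95.5]
force: [-3.7, 2.8, 8.6]
gripper_width: 13.8
gripper_force: 14.7
[ 0.71361335  0.61080356 -0.20264833]
```

```bash
T='from h import *;s=telemetry.state();print(s["torque"])'
python3 -m crank '[{"dx":0,"dy":0,"dz":0,"yaw":0.4},{"dx":0,"dy":0,"dz":0,"yaw":0.4},{"dx":0,"dy":0,"dz":0,"yaw":0}]'; python3 -c "$T"
python3 -m crank '[{"dx":0,"dy":0,"dz":0,"yaw":0.4},{"dx":0,"dy":0,"dz":0,"yaw":0.4},{"dx":0,"dy":0,"dz":0,"yaw":0}]'; python3 -c "$T"
```

```text
time_s: 32.17
ee_pos: [585.1, 9.5, 81.4]
ee_rot: [179.9, -0.0, 99.5]
force: [-3.9, 2.1, 9.8]
gripper_width: 13.6
gripper_force: 14.7
[ 0.62376797  0.57060214 -0.16519872]
time_s: 32.55
ee_pos: [585.4, 9.3, 81.7]
ee_rot: [179.9, -0.0, 103.5]
force: [-3.9, 1.6, 11.4]
gripper_width: 13.6
gripper_force: 14.5
[ 0.52134835  0.54873008 -0.23241755]
```

```bash
T='from h import *;s=telemetry.state();print(s["torque"])'
python3 -m crank '[{"dx":0,"dy":0,"dz":0,"yaw":0.4},{"dx":0,"dy":0,"dz":0,"yaw":0.4},{"dx":0,"dy":0,"dz":0,"yaw":0}]'; python3 -c "$T"
python3 -m crank '[{"dx":0,"dy":0,"dz":0,"yaw":0.4},{"dx":0,"dy":0,"dz":0,"yaw":0.4},{"dx":0,"dy":0,"dz":0,"yaw":0}]'; python3 -c "$T"
python3 - <<'E'
from h import *
a=eyes.grab_frame("scene")[200:258,316:376,::-1]
w=eyes.grab_frame("wrist")[:,:,::-1]
o=np.zeros((400,800,3),np.uint8);o[:387,:400]=cv2.resize(a,(400,387),interpolation=cv2.INTER_CUBIC);o[:300,400:]=cv2.resize(w[150:330,200:440],(400,300),interpolation=cv2.INTER_CUBIC)
cv2.imwrite("pics/c6.png",o)
E
```

```text
time_s: 32.92
ee_pos: [585.7, 9.3, 81.9]
ee_rot: [179.9, 0.0, 107.5]
force: [-3.2, 1.8, 10.8]
gripper_width: 14.6
gripper_force: 15.1
[ 0.50441466  0.51043683 -0.40423444]
time_s: 33.3
ee_pos: [586.0, 8.9, 82.0]
ee_rot: [179.8, 0.1, 111.5]
force: [-3.4, 1.3, 10.6]
gripper_width: 16.1
gripper_force: 16.2
[ 0.20923692  0.38795472 -0.62605271]
```

The torque jumped to 0.63 N m and the jaws are widening, so the pointer is against the stop. Releasing, rising, and checking.

```bash
python3 -m crank '[{"dx":0,"dy":0,"dz":0,"yaw":0},{"dx":0,"dy":0,"dz":0,"yaw":0},{"dx":0,"dy":0,"dz":0,"yaw":0},{"dx":0,"dy":0,"dz":0.02,"yaw":0},{"dx":0,"dy":0,"dz":0.05,"yaw":-1},{"dx":-0.03,"dy":0,"dz":0.06,"yaw":-1},{"dx":-0.04,"dy":0,"dz":0.06,"yaw":-1},{"dx":-0.04,"dy":0,"dz":0.06,"yaw":-1},{"dx":-0.04,"dy":0,"dz":0,"yaw":-1},{"dx":0,"dy":0,"dz":0,"yaw":0}]' 0.4
python3 - <<'E'
from h import *
S=eyes.grab_frame("scene")[:,:,::-1]
o=np.zeros((500,800,3),np.uint8)
o[:387,:400]=cv2.resize(S[200:258,316:376],(400,387),interpolation=cv2.INTER_CUBIC)
o[:480,400:]=cv2.resize(S[110:230,190:290],(400,480),interpolation=cv2.INTER_CUBIC)
cv2.imwrite("pics/c7.png",o)
E
```

```text
time_s: 34.65
ee_pos: [463.7, 9.0, 281.9]
ee_rot: [179.8, 0.0, 86.6]
force: [0.3, 0.3, 0.4]
gripper_width: 36.7
gripper_force: 0.0
```

View pics/c7.png

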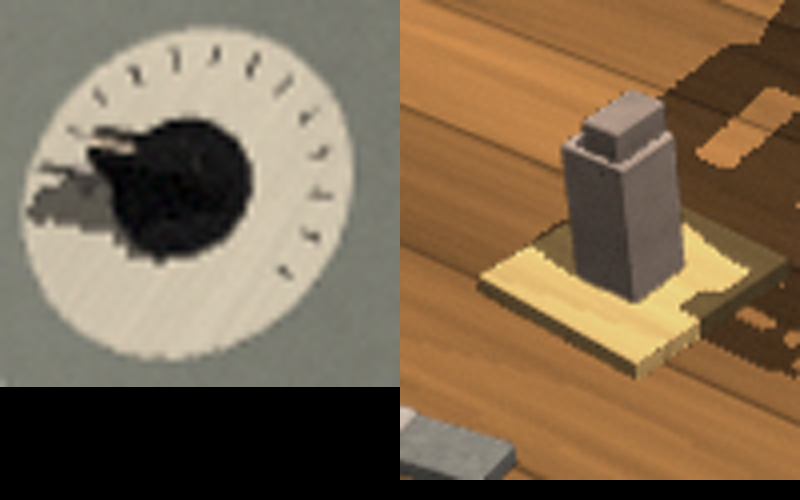

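The stone stands upright on the board. On the dial (left) the bar points left to the zero tick at (50,168). I'll check the pointer and bar mark against projected positions.

Run:
```python
from h import *
def proj(n,p):
    c=eyes.calibration(n);T=np.linalg.inv(c["world_from_camera"])
    r=T[:3,:3]@p+T[:3,3];x,y=r[:2]/r[2];f=1+c["k1"]*(x*x+y*y);K=c["camera_matrix"]
    return np.array([K[0,0]*x*f+K[0,2],K[1,1]*y*f+K[1,2]])
a=np.radians(170.4);X=np.array([np.cos(a),np.sin(a),0]);Z=np.array([0,0,1.]);Y=np.cross(Z,X)
s,k=np.sin(np.radians(35)),np.cos(np.radians(35));ax=-s*X+k*Z;dx=k*X+s*Z
D=tri("top",(310.72,280.16),"scene",(342.5,228.87))[0]
f=lambda p:np.round((proj("scene",p)-[316,200])*6.667)
print("D",f(D))
for phi in (80,90,100,105,110,115):
    q=np.radians(phi);b=np.cos(q)*dx+np.sin(q)*Y
    print(phi,"tip",f(D+ax*4+b*36),"r25",f(D+ax*4+b*25),"mark 3",f(D+ax*37+b*2),f(D+ax*37+b*15),"end",f(D+ax*37+b*19),"tick",f(D+b*47))
S=eyes.grab_frame("scene");cv2.imwrite("pics/s8.png",S[:,:,::-1])
W=eyes.grab_frame("wrist");cv2.imwrite("pics/w8.png",W[:,:,::-1])
g=cv2.cvtColor(S,cv2.COLOR_RGB2GRAY)[216:238,318:340];print(g)
```

```text
D [187. 193.]
80 tip [111. 122.] r25 [133. 142.] mark 3 [141. 148.] [114. 123.] end [106. 115.] tick [ 94. 106.]
90 tip [ 98. 137.] r25 [124. 153.] mark 3 [140. 149.] [109. 130.] end [ 99. 124.] tick [ 78. 126.]
100 tip [ 88. 154.] r25 [117. 164.] mark 3 [139. 150.] [104. 137.] end [ 94. 133.] tick [ 65. 148.]
105 tip [ 85. 163.] r25 [114. 171.] mark 3 [139. 150.] [103. 141.] end [ 91. 138.] tick [ 60. 159.]
110 tip [ 81. 172.] r25 [112. 177.] mark 3 [139. 151.] [101. 145.] end [ 90. 143.] tick [ 56. 171.]
115 tip [ 79. 181.] r25 [110. 183.] mark 3 [139. 151.] [100. 149.] end [ 88. 148.] tick [ 53. 183.]
[[125 126 125 124 125 125 150 191 196 197 194 194 190 196 198 199 197 194
  195 196 197 198]
 [126 124 124 123 125 131 180 193 199 195 192 192 194 196 197 198 192 194
  195 196 196 199]
 [125 126 126 123 126 150 190 197 182 184 193 192 182 179 180 179 187 184
  195 194 181 178]
 [127 123 125 124 135 177 194 195 132 153 184 185  97  63  63  97 139 133
  178 174  99  23]
 [129 126 126 126 167 191 196 195 192 160 160 160 107  85  84  61  39  40
   23  26  23  20]
 [127 125 127 132 190 1
[... 858 characters left out ...]
7  85  87  86  58  14  12   7
    0   9  16   9]
 [127 158  91  87  86  90  88  86  84  85  86  87  88  86  84  17  16   8
   10  13  11  10]
 [126 158 119  89  88 120  86  86  86  85  88  87  87  86  85  39   8  13
   14   4   6  13]
 [124 162 190 124 126 191 119 120 117 118  87  87  87  86  87  62  17  18
   16  11  16  13]
 [123 162 194 195 193 191 193 194 192 189 118 118 117 119 122  88  50  23
   15  21  26  20]
 [127 153 198 194 194 191 193 192 192 194 194 193 195 192 194  90  87  35
   23  25  20  25]
 [128 129 197 193 193 192 193 190 193 193 193 191 193 195 193 121 120  74
   37  26  26  23]
 [127 131 186 195 193 194 193 190 194 190 193 194 193 196 195 192 192  86
   71  53  35  26]]
```

The bar matches the stop angle to within about 5°. I'll do one finer numeric check of the bar's light mark with the wrist camera.

```bash
python3 -m crank '[{"dx":0.03,"dy":-0.025,"dz":0.005,"yaw":0},{"dx":0.035,"dy":-0.025,"dz":0.005,"yaw":0},{"dx":0.035,"dy":-0.025,"dz":0.005,"yaw":0},{"dx":0.03,"dy":-0.025,"dz":0,"yaw":0},{"dx":0,"dy":0,"dz":0,"yaw":0},{"dx":0,"dy":0,"dz":0,"yaw":0}]'
python3 - <<'E'
from h import *
c=eyes.calibration("wrist");W=eyes.grab_frame("wrist")[:,:,::-1].copy();cv2.imwrite("pics/w9.png",W)
a=np.radians(170.4);X=np.array([np.cos(a),np.sin(a),0]);Z=np.array([0,0,1.]);Y=np.cross(Z,X)
s,k=np.sin(np.radians(35)),np.cos(np.radians(35));ax=-s*X+k*Z;dx=k*X+s*Z;D=np.array([564.5,11.7,76])
def proj(p):
    T=np.linalg.inv(c["world_from_camera"]);r=T[:3,:3]@p+T[:3,3];x,y=r[:2]/r[2];f=1+c["k1"]*(x*x+y*y);K=c["camera_matrix"]
    return np.array([K[0,0]*x*f+K[0,2],K[1,1]*y*f+K[1,2]])
# rectify face planes at heights 0,4,37 into (phi) polar-friendly views: 4 px/mm
def mark(h,R,lo,hi):
    u0,v0=proj(D+ax*h).astype(int);g=cv2.cvtColor(W,cv2.COLOR_BGR2GRAY);pts=[]
    for v in range(v0-70,v0+70):
        for u in range(u0-70,u0+70):
            if 0<=v<480 and 0<=u<640 and lo<=g[v,u]<=hi:
                o,d=ray("wrist",(u,v),c);q=o+d*((D+ax*h-o)@ax)/(d@ax)-D-ax*h;x,y=q@dx,q@Y
                if R[0]<np.hypot(x,y)<R[1]: pts.append((x,y))
    return np.array(pts)
m=mark(37,(0,17),100,255);print(len(m))
print(m.round(0).tolist() if len(m)<70 else "")
if len(m)>5:
    l=cv2.fitLine(m.astype(np.float32),cv2.DIST_HUBER,0,.01,.01).ravel();print("mark dir",np.degrees(np.arctan2(l[1],l[0])),"centre",m.mean(0))
t=mark(0,(44,52),0,60);print("dark tick pts",len(t),sorted(np.degrees(np.arctan2(t[:,1],t[:,0])).round().tolist()) if len(t) else "")
print(proj(D))
E
```

```text
time_s: 35.55
ee_pos: [569.0, -70.7, 290.9]
ee_rot: [-179.9, -0.0, 86.7]
force: [0.8, 0.3, 0.3]
gripper_width: 36.4
gripper_force: 0.0
181

mark dir -81.06942 centre [-9.92696193 -2.03793867]
dark tick pts 19 [-101.0, -84.0, -84.0, -84.0, -84.0, -66.0, -66.0, -48.0, -30.0, 62.0, 80.0, 113.0, 113.0, 114.0, 114.0, 114.0, 114.0, 115.0, 115.0]
[314.56099358 144.26033997]
```

Run:
```python
from h import *
W=cv2.imread("pics/w9.png");c=eyes.calibration("wrist")
a=np.radians(170.4);X=np.array([np.cos(a),np.sin(a),0]);Z=np.array([0,0,1.]);Y=np.cross(Z,X)
s,k=np.sin(np.radians(35)),np.cos(np.radians(35));ax=-s*X+k*Z;dx=k*X+s*Z;D=np.array([564.5,11.7,76])
g=cv2.cvtColor(W,cv2.COLOR_BGR2GRAY)
def toface(u,v,h):
    o,d=ray("wrist",(u,v),c);q=o+d*((D+ax*h-o)@ax)/(d@ax)-D-ax*h;return q@dx,q@Y
for th in (90,110):
  n,L,st,ce=cv2.connectedComponentsWithStats((g>th).astype(np.uint8)[90:200,260:370])
  for i in range(1,n):
    if 8<st[i,4]<150:
        v,u=np.nonzero(L==i);P=np.array([toface(x+260,y+90,37) for x,y in zip(u,v)],np.float32);Q=np.array([toface(x+260,y+90,4) for x,y in zip(u,v)])
        l=cv2.fitLine(P,2,0,.01,.01).ravel();print(th,st[i],"h37 ctr",P.mean(0).round(1),"len",np.ptp(P,0).round(1),"dir",np.degrees(np.arctan2(l[1],l[0])).round(1),"| h4 ctr",Q.mean(0).round(1))
```

```text
110 [77 58  4 14 30] h37 ctr [-6.6  8.9] len [ 5.8 13.2] dir -71.3 | h4 ctr [-31.6   8.3]
```

```bash
python3 -c "
from workcell import ticket
print(ticket.job_done())"
```

```text
the job is handed in; nothing more can be done
None
```

The job is handed in, with no verdict shown: the stone stands upright near the middle of the board, the knob is turned back against the zero stop (bar mark measured at 109° against a nominal 110°), and the arm is clear of everything.

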